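# Slide a lamp battery under the drag spring of its charging cradle

### The arm

A 6-joint arm with a two-finger parallel gripper is mounted at the origin on the work surface. World frame = base frame: x ahead of the robot, y to its left, z up, the work surface at z = 0. Lengths are in m, angles in degrees, forces in N, time in s.
With the tool pointing down it reaches from about 0.375 to 0.9 m from the base axis. Payload 3.1 kg.
Tool frame: the origin (TCP) lies between the finger pads; the fingertips stand 11 mm ahead of it and the grasp point (between the pads) lies 8 mm behind it; z points along the fingers, y is the direction in which the jaws open and shut (so a half turn about z gives the same grasp; the last joint's range is limited). The gripper opens to 87 mm and grips with 3 to 60 N. Pads are 19 mm wide; open, the fingers measure 117 mm over their backs; the gripper's body (75 mm by 190 mm) begins 51 mm behind the grasp point.
Start: joints at [-73.253, 30.224, 82.088, -0, 67.689, -10.227], TCP at [0.284, -0.557, 0.234] pointing down, gripper open.
Joint ranges: [-176.69, 176.69], [-43.24, 126.21], [12.49, 139.97], [-82, 262], [0, 151.66], [-163.58, 163.58]. Speed limits (degrees/s): [159.86, 159.86, 180, 180, 180, 180].

### API

Orientations are given as a 3x3 rotation matrix whose columns are the frame's x, y, z axes.
In Python, from rig import bot, vision gives the robot as it stands. The module is installed in compiled form; this text tells all that it offers.
- The arm moves only by the tool jog_arm, never from a script. Its argument "rows" is a list of rows, each an object with "dp": the shift along the tool's x, y, z in mm, a list of three; "turn": the turn, a rotation vector about the tool's x, y, z in degrees, a list of three; "grip": the opening, from 0 (shut) to 1 (fully open). A call has 1 to 10 rows; each row is the pose to reach, as a shift and turn from the pose commanded when the call began, along the tool's axes at that moment; what a row does not reach only later rows make up. A row lasts 1/10 s, in which the tool goes at most 50 mm and 8.59 degrees, less where a joint would pass 70% of its speed; a pose out of reach is approached as far as the arm can. A call with a gripper value outside its range is refused whole. The fingers move at their own pace and stop on an object; the grip force is fixed at half the most. Time passes only in rows, so rows that repeat a pose let the fingers close. It gives the time, the measured TCP pose, the force and the opening at its end, in the units of the state.
- bot.read_state(): the state, without advancing time (a new reading comes with each control period).
- vision.capture(name): name is "scene" or "top" or "wrist"; returns (picture, depth): 400x640x3 uint8, red, green, blue; 400x640 float32, m along the optical axis (not along the pixel's ray), 0 where there is no reading.
- vision.camera_info(name): a dict with "vertical_fov" (degrees; the focal length in pixels is half the picture's height over the tangent of half this angle, whatever the lens; pixels are square), "cx", "cy" (the principal point, pixels), "position" and "rotation" of the camera in the world. Camera axes: x right, y down, z forward; pixel columns grow to the right and rows downward; lengths in m; the calibration is good to about 2 mm. A picture is of the moment at which its call begins: read the wrist's pose just before it. camera_info takes no time and is no camera call; for the wrist camera it gives the pose at the moment of the call.
- bot.hand_in(): hands the job in, once; it reports no verdict.
The state is a dict: "time_s": time; "joint_positions": joint angles; "qvel": joint speeds; "tau": joint torques, N m; "position": TCP position; "tcp_rot": TCP orientation; "force": force on the tool from outside, world axes, zero at the start; "moment": the same for the moment, N m; "opening": opening from 0.0 (shut) to 1.0 (fully open).
Only numpy, scipy, OpenCV 4.12 (cv2) and the standard library are available. Lean on these libraries where they do the work, as an engineer would, in place of code of your own. Each camera call takes 0.05 s, during which the arm holds its last target.

### The job

Put the white bicycle-lamp battery on charge: with the fingertips press it down hard onto the sprung contact rails of the grey cradle and, keeping it pressed, slide it under the steel bridge and its drag leaf until it stops fully home against the black charging head, then let go so that the leaf holds it there. Only press and push the battery, do not pick it up or tip it, and leave the saddle, seat clamp, hex key and bell where they are.

Things in the scene. Friction and masses are not known exactly. Their poses are not given: they have to be found in the camera images.
- cradle: Grey charging cradle screwed to the shelf, 280 x 100 mm, underside at z = 0. Origin: centre of the underside; its x axis is the way the battery slides, from the open entry (x = -140 mm) to the black charging head (x = +122 to 140, 52 high); z up. Guide walls along both sides, 66 mm apart, tops 30 mm above the shelf.
- contact_rails (a joint): Sprung channel floor, black plate with two brass strips, 258 x 58 mm: how far it is pressed down, m. 0 = up, top 22 mm above the shelf; goes straight down, level, to its stop at 0.009. Springs push up with 8 N at 0 and 1.4 N more per mm; the battery's weight alone does not move it.
- drag_leaf (a joint): Lift of the slim steel drag leaf (34 wide) that trails from the bridge strap 46 mm towards the head, rad. 0 = hanging free, tip 35 mm above the shelf. The battery's nose lifts it as it slides under; about 0.19 with the battery home against the strap, then pressing on its top with about 5 N.
- pack: Loose white battery, 150 long (x) x 62 wide x 26 high mm, 0.34 kg, slippery on the cradle. Origin: centre of its underside; x to its nose, which enters first. Starts in the channel on the raised rails, top 48 mm above the shelf, 4.5 mm too high for the bridge; pressed 6 to 8 mm down it passes. Fully home: x = 47 mm in the cradle's frame, lifted by the rails against the strap, top at 43.5 mm.
- ridge (a point): On the battery's top, 22 mm behind its middle: foot of the rear face of the blue thumb ridge (7 high, 8 long, 46 wide mm). Behind it lies the flat thumb pad, 53 mm long to the rear end: a fingertip pressing on the pad can push the ridge forward. At home this point is 15 mm short of the bridge.
- bridge_edge (a point): Middle of the lower near edge of the steel bridge strap, at x = 40 mm in the cradle's frame, 43.5 mm above the shelf. The strap is 18 mm long along x and spans the channel on legs at y = +-39 to 44 mm; top at 47.5 mm, screw heads to 51.
- stop_face (a point): Middle of the charging head's face, which the battery's nose meets at home; x = 122 mm in the cradle's frame, 35 mm above the shelf.
- saddle: Black plastic bicycle saddle standing on its steel rails, 265 x 146 x 79 mm, origin under its middle. Bystander.
- seat_clamp: Chrome seat clamp ring, 42 mm across, 15 high, lying flat, origin at its middle on the shelf. Bystander.
- hex_key: Orange L-shaped hex key lying flat, 95 x 41 mm, 7 thick, origin near its middle on the shelf. Bystander.
- bell: Steel bicycle bell standing on its black foot, dome 55 mm across, 45 high, origin under its middle. Bystander.
There are look-alikes about, which are no part of the job. What is meant by the pack is not turquoise, and is the larger of those in its own colour.

How it is judged:
By the outcome, as a careful person would: the job done as asked, in the order asked, and still so for the second after the job is handed in, with the robot touching nothing.
It also fails if it takes over 35 s, if anything falls off the work surface, if the arm or the gripper's body presses on something with over 40 N, if the wrist force passes 120 N, or if a joint passes its speed limit or range.

## Working session

There is one attempt and no reset: what is moved stays moved. The work goes in short steps, Python scripts to look and compute and a tool call to move; the robot and the scene stay as the last step left them, time stands still between calls to the robot, and variables do not carry over. Pictures are saved under pics/ and viewed, and the job is handed in when it is done.

Besides the shell and the picture viewer there is one more tool, called as a command line: name --argument value ..., lists and objects as JSON in quotes. jog_arm: Moves the arm, as the interface text tells. Its arguments: {"type":"object","properties":{"rows":{"type":"array"}},"required":["rows"]}

```bash
mkdir -p pics; cat > h.py <<'E'
import numpy as np,cv2
from rig import bot,vision
def snap(n,f):
    i=vision.camera_info(n);p,d=vision.capture(n);cv2.imwrite('pics/'+f+'.png',p[:,:,::-1]);np.savez(f+'.npz',p=p,d=d,R=i['rotation'],t=i['position'],f=200/np.tan(np.radians(i['vertical_fov'])/2),c=[i['cx'],i['cy']]);return i
def load(f):return np.load(f+'.npz')
def dray(z,u,v):
    r=np.stack([(np.asarray(u)-z['c'][0])/z['f'],(np.asarray(v)-z['c'][1])/z['f'],np.ones_like(u,float)],-1);return r@np.array(z['R']).T
def plane(z,u,v,h):
    r=dray(z,u,v);return np.array(z['t'])+r*((h-z['t'][2])/r[...,2])[...,None]
def pts(z):
    v,u=np.mgrid[0:400,0:640];return np.array(z['t'])+dray(z,u,v)*z['d'][...,None]
E
python3 - <<'E'
from h import *
s=bot.read_state();print(s['time_s'],s['position'],s['tcp_rot'],s['force'],s['opening'])
for n in('scene','top'):
    i=snap(n,n+'0');print(n,i)
E
```

```text
0.0 [ 0.28331576 -0.55630863  0.23257347] [[ 8.91207258e-01  4.53595849e-01 -6.54696918e-04]
 [ 4.53596189e-01 -8.91204966e-01  2.05066712e-03]
 [ 3.46704949e-04 -2.12453745e-03 -9.99997683e-01]] [-0.43131041 -0.0708623   1.04477481] 0.9978732759259928
scene {'vertical_fov': 52.05961268303894, 'cx': 317.7510459702717, 'cy': 200.64181940530352, 'position': array([1.20957583, 0.3573542 , 0.60380294]), 'rotation': array([[-0.62197151,  0.42861579, -0.65531668],
       [ 0.7829777 ,  0.32987834, -0.52737671],
       [-0.00986721, -0.84111164, -0.54077154]])}
top {'vertical_fov': 57.7537183822578, 'cx': 318.40025273943513, 'cy': 199.68881389993882, 'position': array([ 0.52495507, -0.14909499,  1.01945571]), 'rotation': array([[ 0.00916885, -0.99857177,  0.05263413],
       [-0.99991649, -0.00867639,  0.00957724],
       [-0.00910689, -0.05271755, -0.99856794]])}
```

View pics/scene0.png

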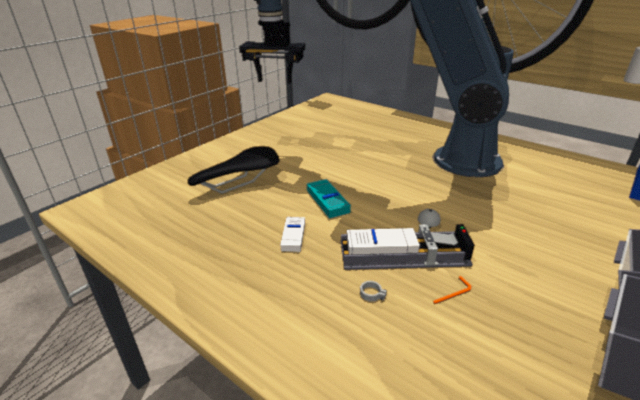

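View pics/top0.png

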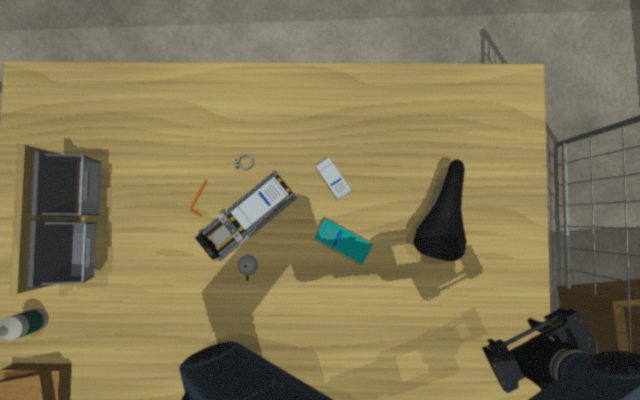

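```bash
python3 - <<'E'
from h import *
z=load('top0');c=z['p'][150:280,180:320,::-1];cv2.imwrite('pics/crop_top0.png',cv2.resize(c,None,fx=5,fy=4.6,interpolation=cv2.INTER_CUBIC)[:600])
P=pts(z);p=z['p'].astype(int)
# white
m=((p.min(2)>150)&(p.max(2)-p.min(2)<40)).astype(np.uint8)
n,l,st,ce=cv2.connectedComponentsWithStats(m)
for i in range(1,n):
    if st[i,4]>100:print(st[i],ce[i],np.median(P[l==i],0))
hsv=cv2.cvtColor(z['p'],cv2.COLOR_RGB2HSV)
b=(cv2.inRange(hsv,(105,120,50),(130,255,255)))
n,l,st,ce=cv2.connectedComponentsWithStats(b)
for i in range(1,n):
    if st[i,4]>10:print('blue',st[i],ce[i],np.median(P[l==i],0))
E
```

```text
[316 158  34  40 582] [332.75945017 177.28350515] [ 0.64098966 -0.17689469  0.02012096]
[ 232  178   55   51 1106] [258.46112116 203.45027125] [0.56293897 0.02389918 0.04870592]
blue [259 193  11  12  27] [263.85185185 198.37037037] [0.57888705 0.00523495 0.05609732]
blue [334 232   8  13  24] [337.66666667 237.41666667] [ 0.47491473 -0.19355701  0.0343124 ]
```

View pics/crop_top0.png

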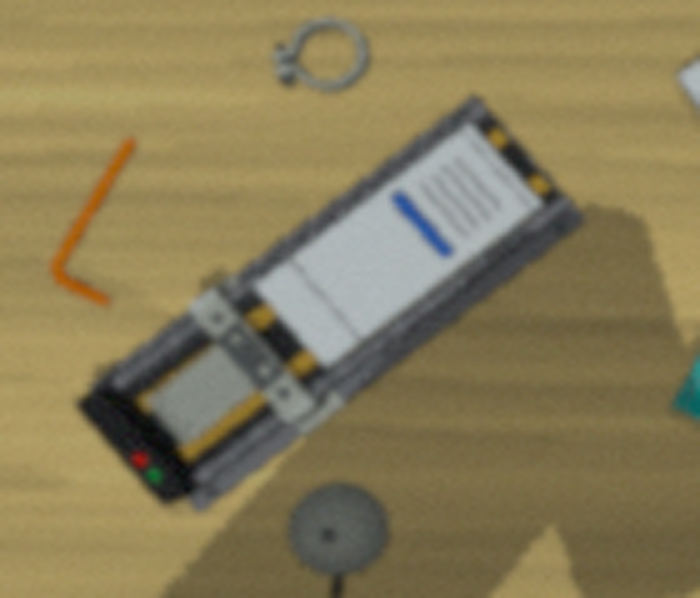

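```bash
cat > meas.py <<'E'
from h import *
def rect(m,z,h):
    n,l,st,ce=cv2.connectedComponentsWithStats(m.astype(np.uint8));i=1+np.argmax(st[1:,4])
    v,u=np.nonzero(l==i);w=plane(z,u.astype(float),v.astype(float),h)[:,:2]
    r=cv2.minAreaRect((w*1000).astype(np.float32));return np.round(r[0],1),np.round(r[1],1),round(r[2],2),len(u)
E
python3 - <<'E'
from meas import *
for n,u0,u1,v0,v1 in(('top0',190,310,160,270),('scene0',335,425,220,260)):
    z=load(n);p=z['p'].astype(int);P=pts(z)
    box=np.zeros((400,640),bool);box[v0:v1,u0:u1]=1
    w=box&(P[...,2]>.042)&(P[...,2]<.062)&(p.min(2)>115)&(np.ptp(p,axis=2)<45)
    k=np.ones((5,5),np.uint8)
    w=cv2.morphologyEx(w.astype(np.uint8),cv2.MORPH_CLOSE,k);w=cv2.morphologyEx(w,cv2.MORPH_OPEN,k)
    print(n,'pack',rect(w,z,.048))
    hsv=cv2.cvtColor(z['p'],cv2.COLOR_RGB2HSV)
    b=box&(cv2.inRange(hsv,(105,110,40),(130,255,255))>0)
    v,u=np.nonzero(b);print('ridge',plane(z,u*1.,v*1.,.0545).mean(0).round(4),len(u))
    print(np.median(P[w>0],0).round(4), np.percentile(P[w>0][:,2],[5,50,95]).round(4))
z=load('top0')
# hand-read: cradle outline corners in crop -> px (tops of walls 30mm)
for a,h in (((478,98),.03),((582,210),.03),((80,402),.052),((168,500),.052),((190,303),.0475),((228,290),.0475),((290,425),.0475),((330,405),.0475)):
    print(a,plane(z,np.array(180+(a[0]+.5)/5-.5),np.array(150+(a[1]+.5)/4.6-.5),h).round(4))
E
```

```text
top0 pack (array([566.6,  19.2]), array([ 62.7, 149.6]), 40.12, 1275)
ridge [0.5782 0.0055 0.0545] 34
[0.5605 0.0251 0.0486] [0.0444 0.0486 0.0524]
scene0 pack (array([569.4,  20.8]), array([ 70. , 150.5]), 40.15, 1341)
ridge [0.5802 0.0069 0.0545] 40
[0.5704 0.0216 0.048 ] [0.0441 0.048  0.0507]
(478, 98) [ 0.6552 -0.0202  0.03  ]
(582, 210) [ 0.5887 -0.0782  0.03  ]
(80, 402) [0.4735 0.1866 0.052 ]
(168, 500) [0.4176 0.1382 0.052 ]
(190, 303) [0.5314 0.1305 0.0475]
(228, 290) [0.5392 0.1102 0.0475]
(290, 425) [0.4611 0.0752 0.0475]
(330, 405) [0.4728 0.054  0.0475]
```

jog_arm --rows '[{"dp": [40,-27,0],"turn": [0,0,-8],"grip": 0},{"dp": [80,-54,0],"turn": [0,0,-16],"grip": 0},{"dp": [120,-80,0],"turn": [0,0,-24],"grip": 0},{"dp": [160,-107,0],"turn": [0,0,-32],"grip": 0},{"dp": [200,-134,0],"turn": [0,0,-40],"grip": 0},{"dp": [240,-161,0],"turn": [0,0,-48],"grip": 0},{"dp": [280,-188,0],"turn": [0,0,-56],"grip": 0},{"dp": [320,-214,0],"turn": [0,0,-64],"grip": 0},{"dp": [360,-241,0],"turn": [0,0,-72],"grip": 0},{"dp": [400,-268,0],"turn": [0,0,-80],"grip": 0}]'

```text
time_s: 1.1
position: [0.5189, -0.1347, 0.2333]
tcp_rot: [[-0.297, 0.955, -0.001], [0.955, 0.297, 0.0], [0.0, -0.0, -1.0]]
force: [-0.1, -0.2, 0.1]
opening: 0.173
```

```bash
cat > go.py <<'E'
import sys;from h import *
s=bot.read_state();R=np.array(s['tcp_rot']);p=np.array(s['position'])
yaw=np.degrees(np.arctan2(R[1,0],R[0,0]))
print('t',s['time_s'],'p',p.round(4),'yaw',yaw.round(2),'zax',R[:,2].round(4),'F',np.round(s['force'],1),'op',round(s['opening'],3),'j',np.round(s['joint_positions'],1))
if len(sys.argv)>3:
    t=np.array([float(a) for a in sys.argv[1:4]]);print('dp mm',((t-p)@R*1000).round(1),'rotvec for yaw130.1',130.1-yaw)
    Y=np.radians(130.1);c,q=np.cos(Y),np.sin(Y);T=np.array([[c,q,0],[q,-c,0],[0,0,-1.]])
    print('turn',np.degrees(cv2.Rodrigues(R.T@T)[0].ravel()).round(2))
E
python3 go.py .590 -.007 .21
```

```text
t 1.1 p [ 0.5189 -0.1347  0.2333] yaw 107.3 zax [-5.e-04  2.e-04 -1.e+00] F [-0.1 -0.2  0.1] op 0.173 j [-26.5  23.4  94.8  -0.   61.8 -43.8]
dp mm [100.8 105.9  23.3] rotvec for yaw130.1 22.79921384322347
turn [-2.00e-02 -3.00e-02 -2.28e+01]
```

jog_arm --rows '[{"dp": [26,27,6],"turn": [0,0,-6],"grip": 0},{"dp": [52,54,12],"turn": [0,0,-12],"grip": 0},{"dp": [78,81,18],"turn": [0,0,-18],"grip": 0},{"dp": [101,106,23],"turn": [0,0,-22.8],"grip": 0},{"dp": [101,106,23],"turn": [0,0,-22.8],"grip": 0},{"dp": [101,106,23],"turn": [0,0,-22.8],"grip": 0}]'

```text
time_s: 1.7
position: [0.5899, -0.0085, 0.2099]
tcp_rot: [[-0.641, 0.768, -0.002], [0.768, 0.641, -0.0], [0.001, -0.001, -1.0]]
force: [0.6, -0.0, -0.6]
opening: 0.004
```

```bash
python3 go.py .590 -.007 .08; python3 - <<'E'
from h import *
print(snap('wrist','w1'));snap('top','top1')
z=load('top1');cv2.imwrite('pics/crop_top1.png',cv2.resize(z['p'][130:290,160:340,::-1],None,fx=4,fy=3.6))
E
```

```text
t 1.7 p [ 0.5899 -0.0085  0.2099] yaw 129.85 zax [-1.7e-03 -3.0e-04 -1.0e+00] F [ 0.6 -0.  -0.6] op 0.004 j [-11.7  29.2  88.6  -0.   62.3 -51.5]
dp mm [  1.    1.3 129.9] rotvec for yaw130.1 0.25375918005101994
turn [-0.08 -0.05 -0.25]
{'vertical_fov': 71.60313666120693, 'cx': 315.5326966885808, 'cy': 197.34694361579807, 'position': array([0.54503236, 0.04698597, 0.36149025]), 'rotation': array([[ 0.76802122,  0.61867681,  0.16547631],
       [ 0.64042038, -0.74102128, -0.2018643 ],
       [-0.0022673 ,  0.26101046, -0.96533331]])}
```

View pics/w1.png

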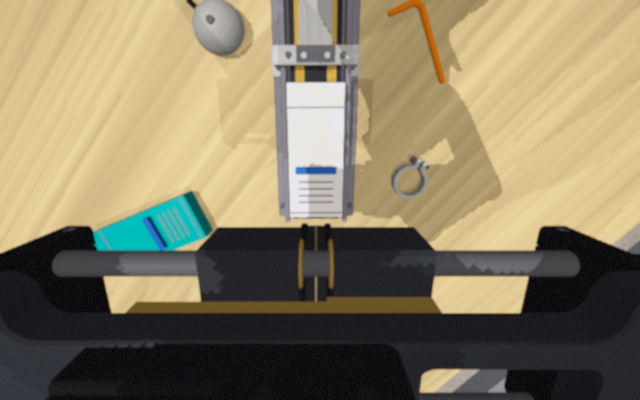

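```bash
cat > mw.py <<'E'
import sys;from meas import *
z=load(sys.argv[1]);p=z['p'].astype(int);P=pts(z);hsv=cv2.cvtColor(z['p'],cv2.COLOR_RGB2HSV)
box=np.zeros((400,640),bool);box[20:226,270:365]=1
w=box&(P[...,2]>.036)&(p.min(2)>190)&(np.ptp(p,axis=2)<30)
w=cv2.morphologyEx(w.astype(np.uint8),cv2.MORPH_CLOSE,np.ones((11,11)));w=cv2.morphologyEx(w,cv2.MORPH_OPEN,np.ones((5,5)))
print('pack',rect(w,z,float(sys.argv[2])),np.median(P[w>0][:,2]).round(4))
b=box&(cv2.inRange(hsv,(105,110,40),(130,255,255))>0)
v,u=np.nonzero(b);q=plane(z,u*1.,v*1.,float(sys.argv[2])+.0065);print('ridge',q.mean(0).round(4),len(u),v.min(),v.max(),u.min(),u.max())
E
python3 mw.py w1 .048; python3 - <<'E'
from h import *
z=load('w1')
for a,h in(((274,45),.0475),((358,45),.0475),((274,69),.0475),((358,69),.0475),((282,219),.03),((350,219),.03),((316,175),.048)):print(a,plane(z,a[0]*1.,a[1]*1.,h).round(4))
E
```

```text
pack (array([566. ,  20.4]), array([ 61.3, 147.9]), 39.91, 5701) 0.0484
ridge [0.5771 0.0064 0.0545] 218 168 173 296 335
(274, 45) [0.463  0.078  0.0475]
(358, 45) [0.5289 0.1329 0.0475]
(274, 69) [0.4768 0.0601 0.0475]
(358, 69) [0.5441 0.1161 0.0475]
(282, 219) [ 0.5875 -0.0713  0.03  ]
(350, 219) [ 0.6535 -0.0162  0.03  ]
(316, 175) [0.5822 0.0022 0.048 ]
```

jog_arm --rows '[{"dp": [1,0.5,35],"turn": [0,0,0],"grip": 0},{"dp": [1,0.5,75],"turn": [0,0,0],"grip": 0},{"dp": [1,0.5,110],"turn": [0,0,0],"grip": 0},{"dp": [1,0.5,130],"turn": [0,0,0],"grip": 0},{"dp": [1,0.5,140],"turn": [0,0,0],"grip": 0},{"dp": [1,0.5,143],"turn": [0,0,0],"grip": 0},{"dp": [1,0.5,143],"turn": [0,0,0],"grip": 0}]'

```text
time_s: 2.5
position: [0.5905, -0.0088, 0.0681]
tcp_rot: [[-0.639, 0.769, 0.001], [0.769, 0.639, -0.0], [-0.001, 0.001, -1.0]]
force: [-0.4, -0.1, 0.4]
opening: 0.007
```

```bash
python3 go.py .5887 -.0062 .059; python3 - <<'E'
from h import *
snap('scene','s2');snap('wrist','w2')
z=load('s2');cv2.imwrite('pics/s2c.png',cv2.resize(z['p'][170:300,310:490,::-1],None,fx=4.4,fy=4.4,interpolation=cv2.INTER_CUBIC))
E
```

```text
t 2.5 p [ 0.5905 -0.0088  0.0681] yaw 129.71 zax [ 1.e-03 -2.e-04 -1.e+00] F [-0.4 -0.1  0.4] op 0.007 j [-11.7  40.7  94.3  -0.   45.  -51.4]
dp mm [3.2 0.3 9.1] rotvec for yaw130.1 0.3880383269024321
turn [ 0.03  0.05 -0.39]
```

View pics/s2c.png

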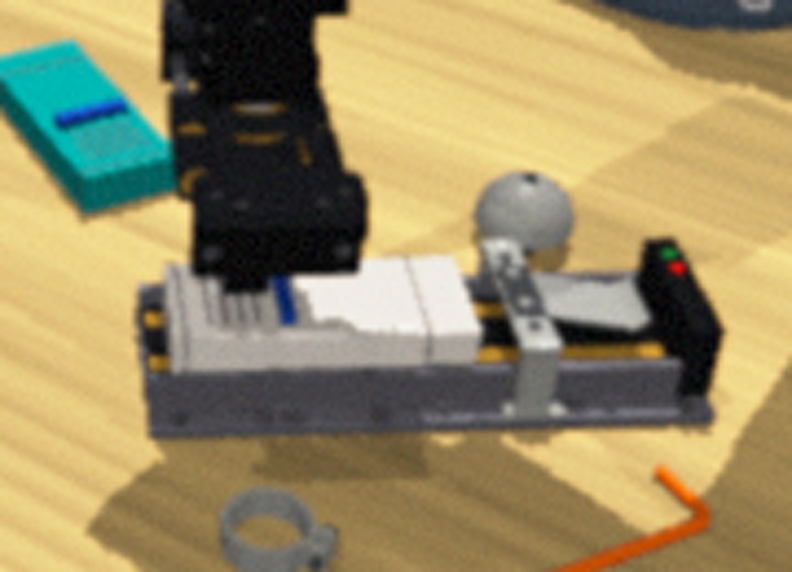

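View pics/w2.png

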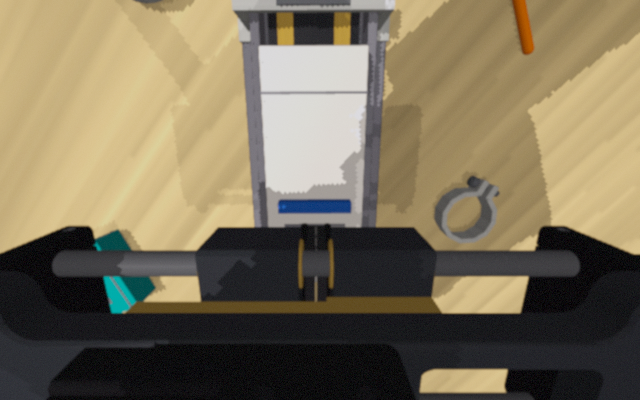

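jog_arm --rows '[{"dp": [2,0,4],"turn": [0,0,0],"grip": 0},{"dp": [2,0,8],"turn": [0,0,0],"grip": 0},{"dp": [2,0,11],"turn": [0,0,0],"grip": 0},{"dp": [2,0,13],"turn": [0,0,0],"grip": 0},{"dp": [2,0,13],"turn": [0,0,0],"grip": 0}]'

```text
time_s: 3.1
position: [0.5891, -0.0064, 0.0554]
tcp_rot: [[-0.64, 0.768, 0.001], [0.768, 0.64, -0.0], [-0.0, 0.0, -1.0]]
force: [-1.5, 0.0, 9.0]
opening: 0.001
```

```bash
python3 go.py .5887 -.0062 .0515
```

```text
t 3.1 p [ 0.5891 -0.0064  0.0554] yaw 129.79 zax [ 6.e-04 -0.e+00 -1.e+00] F [-1.5  0.   9. ] op 0.001 j [-11.5  41.8  94.8   0.   43.4 -51.3]
dp mm [ 0.3 -0.2  3.9] rotvec for yaw130.1 0.3125961297616584
turn [ 0.03  0.02 -0.31]
```

jog_arm --rows '[{"dp": [0,0,2],"turn": [0,0,-0.3],"grip": 0},{"dp": [0,0,4],"turn": [0,0,-0.3],"grip": 0},{"dp": [0,0,4.5],"turn": [0,0,-0.3],"grip": 0},{"dp": [0,0,4.5],"turn": [0,0,-0.3],"grip": 0}]'

```text
time_s: 3.5
position: [0.5891, -0.0064, 0.0519]
tcp_rot: [[-0.644, 0.765, 0.001], [0.765, 0.644, -0.0], [-0.001, 0.001, -1.0]]
force: [-3.4, 1.0, 13.3]
opening: 0.004
```

```bash
python3 go.py .5887 -.0062 .0515; python3 - <<'E'
from h import *
snap('scene','s3');snap('wrist','w3')
z=load('s3');cv2.imwrite('pics/s3c.png',cv2.resize(z['p'][170:300,310:490,::-1],None,fx=4.4,fy=4.4,interpolation=cv2.INTER_CUBIC))
E
```

```text
t 3.5 p [ 0.5891 -0.0064  0.0519] yaw 130.09 zax [ 1.e-03 -1.e-04 -1.e+00] F [-3.4  1.  13.3] op 0.004 j [-11.5  42.1  94.8   0.   43.  -51.6]
dp mm [ 0.4 -0.2  0.4] rotvec for yaw130.1 0.012326152302819082
turn [ 0.04  0.04 -0.01]
```

View pics/s3c.png

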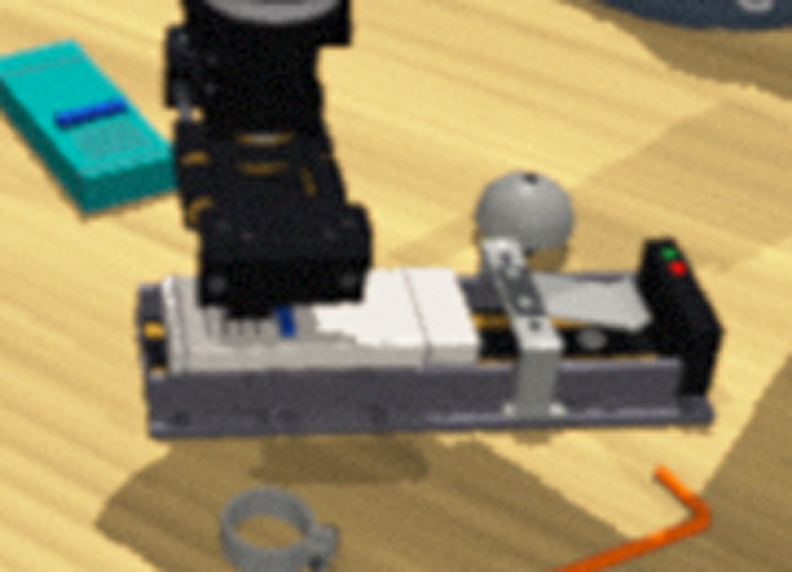

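View pics/w3.png

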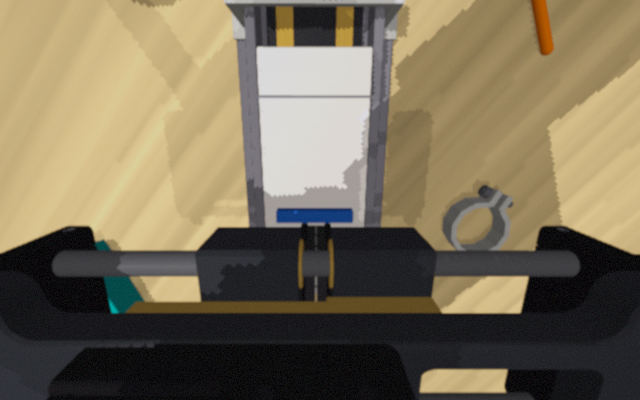

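```bash
python3 - <<'E'
from h import *
for f in('w2','w3'):
    P=pts(load(f));print([np.median(P[a:b,280:350,2]).round(4) for a,b in((55,85),(105,140),(150,185))])
P=pts(load('w3'));print(np.median(P[2:8,240:395,2]))
E
```

```text
[np.float64(0.0484), np.float64(0.0484), np.float64(0.0484)]
[np.float64(0.0412), np.float64(0.0411), np.float64(0.041)]
0.04600358401283683
```

jog_arm --rows '[{"dp": [0,0,0.8],"turn": [0,0,0],"grip": 0},{"dp": [1,0,1],"turn": [0,0,0],"grip": 0},{"dp": [2,0,1],"turn": [0,0,0],"grip": 0},{"dp": [4,0,1],"turn": [0,0,0],"grip": 0},{"dp": [6,0,1],"turn": [0,0,0],"grip": 0},{"dp": [8,0,1],"turn": [0,0,0],"grip": 0},{"dp": [10,0,1],"turn": [0,0,0],"grip": 0},{"dp": [10,0,1],"turn": [0,0,0],"grip": 0}]'

```text
time_s: 4.4
position: [0.5865, -0.0003, 0.0521]
tcp_rot: [[-0.644, 0.765, 0.01], [0.765, 0.644, -0.003], [-0.009, 0.005, -1.0]]
force: [0.7, -3.2, 13.5]
opening: 0.001
```

```bash
python3 go.py .5887 -.0062 .0510; python3 - <<'E'
from h import *
snap('wrist','w4')
P=pts(load('w4'));print([np.median(P[a:b,280:350,2]).round(4) for a,b in((55,85),(105,140),(150,185))])
E
```

```text
t 4.4 p [ 5.865e-01 -3.000e-04  5.210e-02] yaw 130.11 zax [ 0.0097 -0.0031 -0.9999] F [ 0.7 -3.2 13.5] op 0.001 j [-10.9  41.8  95.6  -0.1  42.  -50.9]
dp mm [-5.9 -2.1  1.1] rotvec for yaw130.1 -0.011922233989764663
turn [0.31 0.49 0.01]
[np.float64(0.0412), np.float64(0.0412), np.float64(0.0411)]
```

View pics/w4.png

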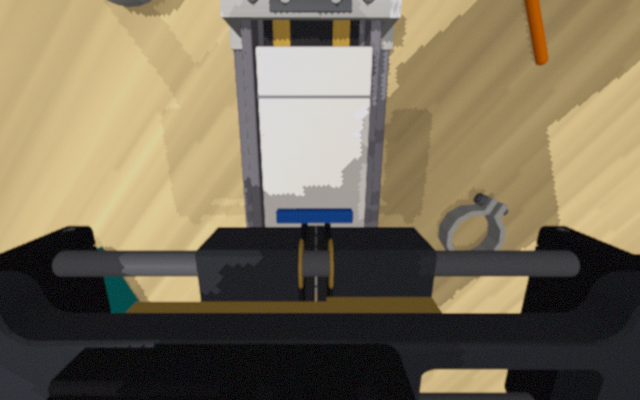

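jog_arm --rows '[{"dp": [3,0,0.5],"turn": [0,0,0],"grip": 0},{"dp": [6,0,0.5],"turn": [0,0,0],"grip": 0},{"dp": [9,0,0.5],"turn": [0,0,0],"grip": 0},{"dp": [12,0,0.5],"turn": [0,0,0],"grip": 0},{"dp": [15,0,0.5],"turn": [0,0,0],"grip": 0},{"dp": [18,0,0.5],"turn": [0,0,0],"grip": 0},{"dp": [18,0,0.5],"turn": [0,0,0],"grip": 0}]'

```text
time_s: 5.15
position: [0.5749, 0.0136, 0.0516]
tcp_rot: [[-0.644, 0.765, 0.01], [0.765, 0.644, -0.003], [-0.008, 0.006, -1.0]]
force: [1.7, -2.2, 14.3]
opening: 0.004
```

```bash
python3 go.py .5887 -.0062 .0510; python3 - <<'E'
from h import *
snap('wrist','w5');snap('scene','s5')
z=load('s5');cv2.imwrite('pics/s5c.png',cv2.resize(z['p'][170:300,310:490,::-1],None,fx=4.4,fy=4.4,interpolation=cv2.INTER_CUBIC))
P=pts(load('w5'));print([np.median(P[a:b,280:350,2]).round(4) for a,b in((55,85),(105,140),(150,185))])
E
```

```text
t 5.15 p [0.5749 0.0136 0.0516] yaw 130.11 zax [ 0.0098 -0.0028 -0.9999] F [ 1.7 -2.2 14.3] op 0.004 j [ -9.7  41.4  97.3  -0.1  40.7 -49.8]
dp mm [-24.   -2.2   0.8] rotvec for yaw130.1 -0.012921570882298283
turn [0.32 0.48 0.01]
[np.float64(0.0408), np.float64(0.0407), np.float64(0.0406)]
```

View pics/s5c.png

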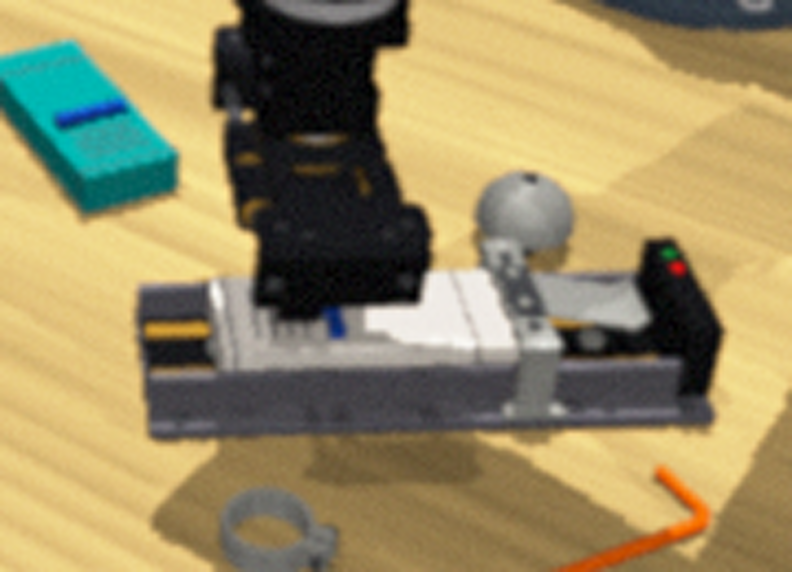

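View pics/w5.png

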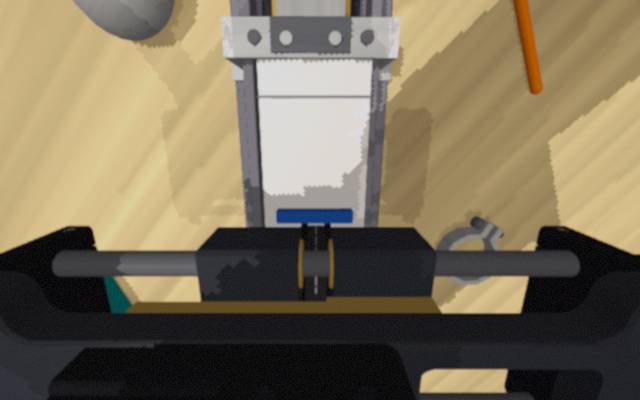

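jog_arm --rows '[{"dp": [3,0,0.2],"turn": [0,0,0],"grip": 0},{"dp": [7,0,0.2],"turn": [0,0,0],"grip": 0},{"dp": [11,0,0.2],"turn": [0,0,0],"grip": 0},{"dp": [15,0,0.2],"turn": [0,0,0],"grip": 0},{"dp": [19,0,0.2],"turn": [0,0,0],"grip": 0},{"dp": [23,0,0.2],"turn": [0,0,0],"grip": 0},{"dp": [27,0,0.2],"turn": [0,0,0],"grip": 0},{"dp": [30,0,0.2],"turn": [0,0,0],"grip": 0},{"dp": [30,0,0.2],"turn": [0,0,0],"grip": 0}]'

```text
time_s: 6.15
position: [0.5555, 0.0368, 0.0513]
tcp_rot: [[-0.644, 0.765, 0.01], [0.765, 0.644, -0.002], [-0.008, 0.006, -1.0]]
force: [1.5, -2.3, 14.4]
opening: 0.002
```

```bash
python3 go.py .5887 -.0062 .0510; python3 - <<'E'
from h import *
snap('wrist','w6');snap('scene','s6')
z=load('s6');cv2.imwrite('pics/s6c.png',cv2.resize(z['p'][170:300,310:490,::-1],None,fx=4.4,fy=4.4,interpolation=cv2.INTER_CUBIC))
P=pts(load('w6'));print([np.median(P[a:b,280:350,2]).round(4) for a,b in((105,140),(150,185))])
E
```

```text
t 6.15 p [0.5555 0.0368 0.0513] yaw 130.12 zax [ 0.0096 -0.0024 -1.    ] F [ 1.5 -2.3 14.4] op 0.002 j [-7.700e+00  4.060e+01  1.001e+02 -1.000e-01  3.880e+01 -4.770e+01]
dp mm [-54.3  -2.3   0.7] rotvec for yaw130.1 -0.023484931748413373
turn [0.33 0.46 0.02]
[np.float64(0.0411), np.float64(0.0403)]
```

View pics/s6c.png

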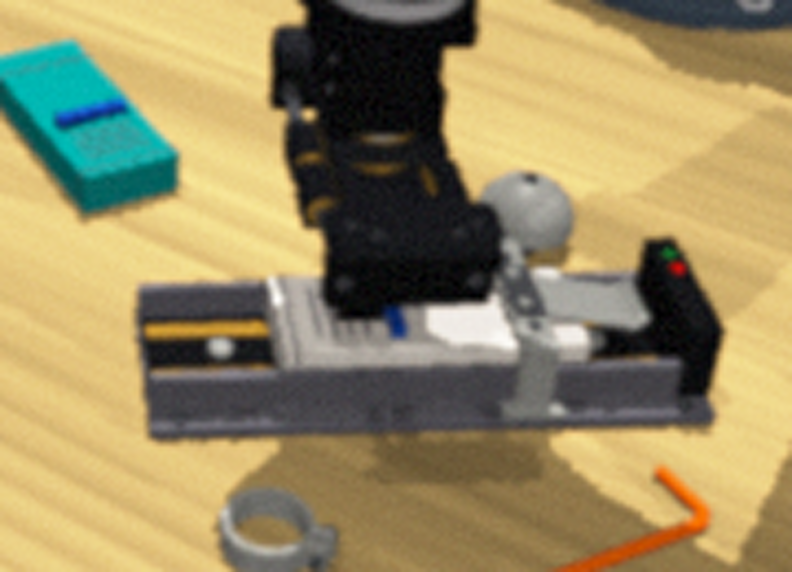

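View pics/w6.png

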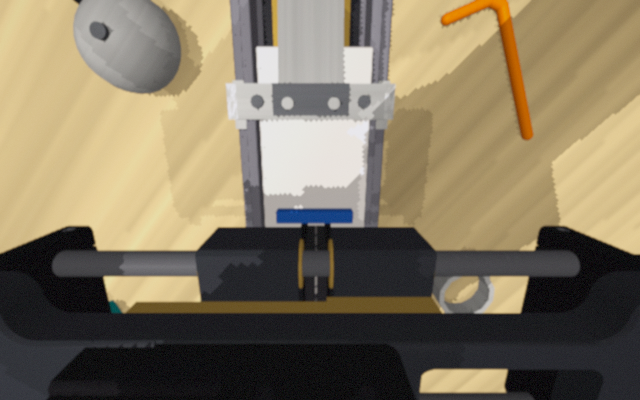

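jog_arm --rows '[{"dp": [3,0,0.2],"turn": [0,0,0],"grip": 0},{"dp": [7,0,0.2],"turn": [0,0,0],"grip": 0},{"dp": [11,0,0.2],"turn": [0,0,0],"grip": 0},{"dp": [15,0,0.2],"turn": [0,0,0],"grip": 0},{"dp": [19,0,0.2],"turn": [0,0,0],"grip": 0},{"dp": [23,0,0.2],"turn": [0,0,0],"grip": 0},{"dp": [27,0,0.2],"turn": [0,0,0],"grip": 0},{"dp": [31,0,0.2],"turn": [0,0,0],"grip": 0},{"dp": [34,0,0.2],"turn": [0,0,0],"grip": 0},{"dp": [34,0,0.2],"turn": [0,0,0],"grip": 0}]'

```text
time_s: 7.25
position: [0.534, 0.0629, 0.0507]
tcp_rot: [[-0.644, 0.765, 0.01], [0.765, 0.644, -0.002], [-0.008, 0.007, -1.0]]
force: [2.0, -2.7, 13.3]
opening: 0.005
```

```bash
python3 go.py .5887 -.0062 .0510; python3 - <<'E'
from h import *
snap('wrist','w7');snap('scene','s7')
z=load('s7');cv2.imwrite('pics/s7c.png',cv2.resize(z['p'][170:300,310:490,::-1],None,fx=4.4,fy=4.4,interpolation=cv2.INTER_CUBIC))
E
```

```text
t 7.25 p [0.534  0.0629 0.0507] yaw 130.12 zax [ 0.0104 -0.002  -0.9999] F [ 2.  -2.7 13.3] op 0.005 j [-5.200e+00  3.980e+01  1.029e+02 -1.000e-01  3.670e+01 -4.520e+01]
dp mm [-88.1  -2.7   0.4] rotvec for yaw130.1 -0.02406966964372259
turn [0.38 0.47 0.03]
```

View pics/s7c.png

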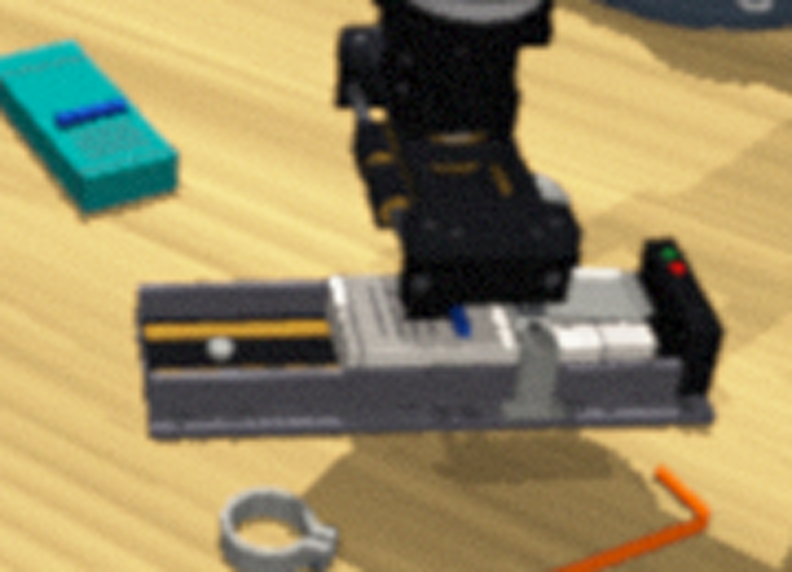

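View pics/w7.png

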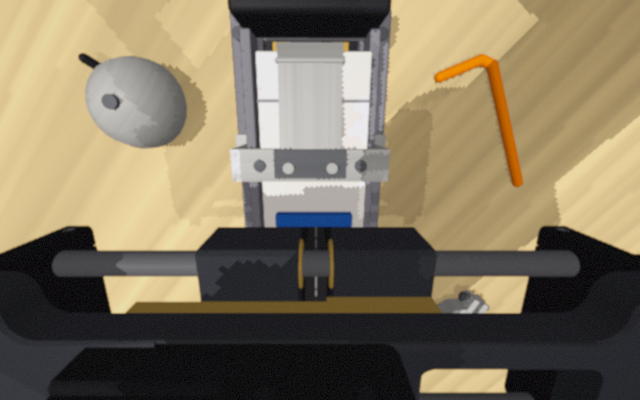

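jog_arm --rows '[{"dp": [2,0,-0.3],"turn": [0,0,0],"grip": 0},{"dp": [4,0,-0.3],"turn": [0,0,0],"grip": 0},{"dp": [6,0,-0.3],"turn": [0,0,0],"grip": 0},{"dp": [7,0,-0.3],"turn": [0,0,0],"grip": 0},{"dp": [8,0,-0.3],"turn": [0,0,0],"grip": 0},{"dp": [9,0,-0.3],"turn": [0,0,0],"grip": 0},{"dp": [9,0,-0.3],"turn": [0,0,0],"grip": 0}]'

```text
time_s: 8.05
position: [0.5284, 0.0696, 0.0509]
tcp_rot: [[-0.644, 0.765, 0.011], [0.765, 0.644, -0.002], [-0.008, 0.007, -1.0]]
force: [1.6, -3.9, 12.5]
opening: 0.004
```

```bash
python3 go.py .5887 -.0062 .0510; python3 - <<'E'
from h import *
snap('wrist','w8')
E
```

```text
t 8.05 p [0.5284 0.0696 0.0509] yaw 130.12 zax [ 0.0106 -0.0021 -0.9999] F [ 1.6 -3.9 12.5] op 0.004 j [-4.500e+00  3.960e+01  1.036e+02 -1.000e-01  3.620e+01 -4.450e+01]
dp mm [-96.8  -2.8   0.7] rotvec for yaw130.1 -0.021474891107743588
turn [0.39 0.48 0.02]
```

View pics/w8.png

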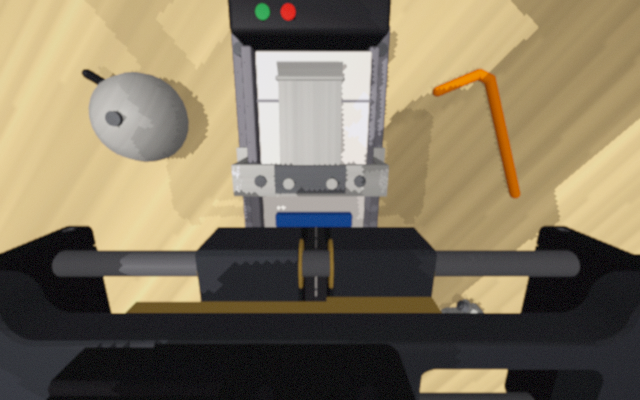

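jog_arm --rows '[{"dp": [1,0,0],"turn": [0,0,0],"grip": 0},{"dp": [2,0,0],"turn": [0,0,0],"grip": 0},{"dp": [3,0,0],"turn": [0,0,0],"grip": 0},{"dp": [3,0,0],"turn": [0,0,0],"grip": 0},{"dp": [3,0,0],"turn": [0,0,0],"grip": 0}]'

```text
time_s: 8.6
position: [0.5265, 0.0719, 0.0508]
tcp_rot: [[-0.644, 0.765, 0.01], [0.765, 0.644, -0.002], [-0.008, 0.007, -1.0]]
force: [2.6, -5.3, 11.9]
opening: 0.002
```

```bash
python3 go.py .5887 -.0062 .0510; python3 - <<'E'
from h import *
snap('wrist','w9')
E
```

```text
t 8.6 p [0.5265 0.0719 0.0508] yaw 130.12 zax [ 0.0104 -0.002  -0.9999] F [ 2.6 -5.3 11.9] op 0.002 j [-4.200e+00  3.950e+01  1.038e+02 -1.000e-01  3.600e+01 -4.430e+01]
dp mm [-99.8  -2.8   0.6] rotvec for yaw130.1 -0.019362294142297287
turn [0.38 0.47 0.02]
```

View pics/w9.png

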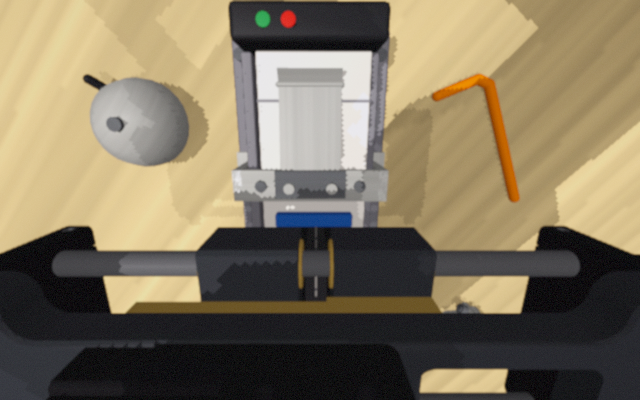

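jog_arm --rows '[{"dp": [1,0,0],"turn": [0,0,0],"grip": 0},{"dp": [2,0,0],"turn": [0,0,0],"grip": 0},{"dp": [3,0,0],"turn": [0,0,0],"grip": 0},{"dp": [3,0,0],"turn": [0,0,0],"grip": 0},{"dp": [3,0,0],"turn": [0,0,0],"grip": 0}]'

```text
time_s: 9.15
position: [0.5254, 0.0732, 0.0509]
tcp_rot: [[-0.645, 0.764, 0.012], [0.764, 0.645, -0.003], [-0.01, 0.007, -1.0]]
force: [2.3, -7.7, 11.9]
opening: 0.006
```

```bash
python3 go.py .5887 -.0062 .0510; python3 - <<'E'
from h import *
snap('wrist','w10');snap('scene','s10')
z=load('s10');cv2.imwrite('pics/s10c.png',cv2.resize(z['p'][190:290,340:480,::-1],None,fx=5.6,fy=5.6,interpolation=cv2.INTER_CUBIC))
a=load('w10')['p'];cv2.imwrite('pics/w10c.png',cv2.resize(a[0:240,220:400,::-1],None,fx=2.5,fy=2.5))
for k in(7,8,9,10):
    z=load(f'w{k}');b=cv2.inRange(cv2.cvtColor(z['p'],cv2.COLOR_RGB2HSV),(105,110,40),(130,255,255));b[:,:270]=0;b[:,360:]=0;v=np.nonzero(b)[0]
    g=z['p'][:80,262:272].mean((1,2));print(k,v.min(),v.mean().round(2),'nose row',np.argmax(np.diff(g)), g[30:60:2].round())
E
```

```text
t 9.15 p [0.5254 0.0732 0.0509] yaw 130.17 zax [ 0.0121 -0.0034 -0.9999] F [ 2.3 -7.7 11.9] op 0.006 j [ -4.1  39.5 104.   -0.3  35.8 -44. ]
dp mm [-101.5   -2.9    0.9] rotvec for yaw130.1 -0.06545237073126486
turn [0.4  0.6  0.07]
7 213 219.99 nose row 50 [ 16.  14.  15.  28.  88.  83.  64.  62.  59.  62. 119. 220. 233. 233.
 233.]
8 213 219.99 nose row 50 [ 36.  28.  21.  17.  17.  16.  16.  14.  16.  14. 106. 219. 233. 233.
 232.]
9 213 219.99 nose row 50 [ 61.  61.  59.  44.  32.  26.  18.  16.  15.  16. 105. 219. 233. 233.
 232.]
10 213 219.99 nose row 50 [ 71.  59.  62.  62.  57.  43.  29.  21.  17.  16.  86. 201. 231. 233.
 233.]
```

View pics/s10c.png

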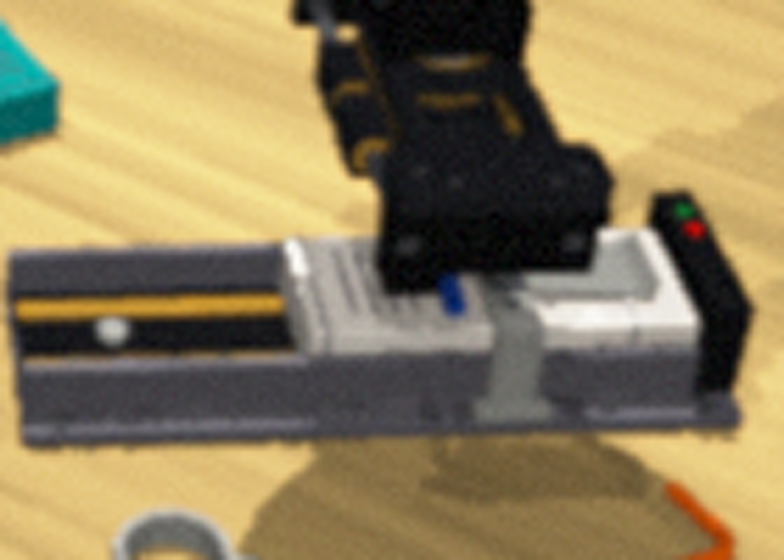

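View pics/w10c.png

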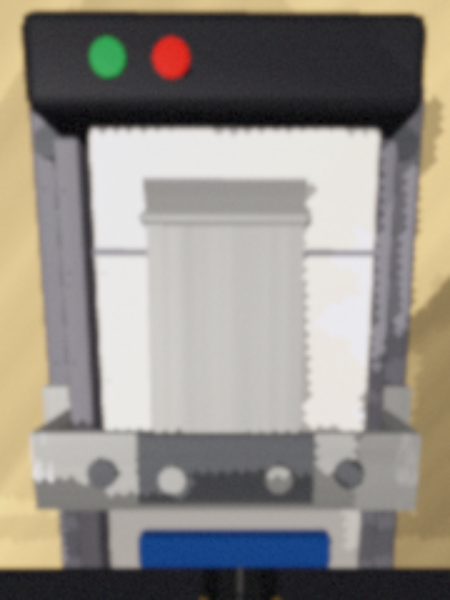

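jog_arm --rows '[{"dp": [1,0,0],"turn": [0,0,0],"grip": 0},{"dp": [2,0,0],"turn": [0,0,0],"grip": 0},{"dp": [3,0,0],"turn": [0,0,0],"grip": 0},{"dp": [4,0,0],"turn": [0,0,0],"grip": 0},{"dp": [4,0,0],"turn": [0,0,0],"grip": 0}]'

```text
time_s: 9.75
position: [0.5254, 0.0736, 0.051]
tcp_rot: [[-0.647, 0.763, 0.017], [0.763, 0.647, -0.007], [-0.016, 0.008, -1.0]]
force: [5.3, -18.5, 8.4]
opening: 0.008
```

```bash
python3 go.py .5887 -.0062 .0510
```

```text
t 9.75 p [0.5254 0.0736 0.051 ] yaw 130.3 zax [ 0.0168 -0.0073 -0.9998] F [  5.3 -18.5   8.4] op 0.008 j [ -3.9  39.4 104.2  -0.6  35.4 -43.7]
dp mm [-101.8   -3.3    1.6] rotvec for yaw130.1 -0.20424646881343733
turn [0.46 0.94 0.21]
```

jog_arm --rows '[{"dp": [-2,0,0],"turn": [0,0,0],"grip": 0},{"dp": [-3,0,0],"turn": [0,0,0],"grip": 0},{"dp": [-3,0,-1.5],"turn": [0,0,0],"grip": 0},{"dp": [-3,0,-3],"turn": [0,0,0],"grip": 0},{"dp": [-3,0,-4],"turn": [0,0,0],"grip": 0},{"dp": [-3,0,-4],"turn": [0,0,0],"grip": 0}]'

```text
time_s: 10.35
position: [0.5254, 0.0734, 0.0543]
tcp_rot: [[-0.645, 0.764, 0.013], [0.764, 0.645, -0.004], [-0.012, 0.007, -1.0]]
force: [4.3, -10.0, 6.1]
opening: 0.006
```

```bash
python3 go.py .5887 -.0062 .0510;python3 - <<'E'
from h import *
snap('wrist','w11')
a=load('w11')['p'];cv2.imwrite('pics/w11c.png',cv2.resize(a[0:240,220:400,::-1],None,fx=2.5,fy=2.5))
E
```

```text
t 10.35 p [0.5254 0.0734 0.0543] yaw 130.19 zax [ 0.0131 -0.0042 -0.9999] F [  4.3 -10.    6.1] op 0.006 j [ -4.   39.1 104.   -0.3  36.2 -44. ]
dp mm [-101.6   -3.     4.5] rotvec for yaw130.1 -0.08708915388717742
turn [0.42 0.67 0.09]
```

View pics/w11c.png

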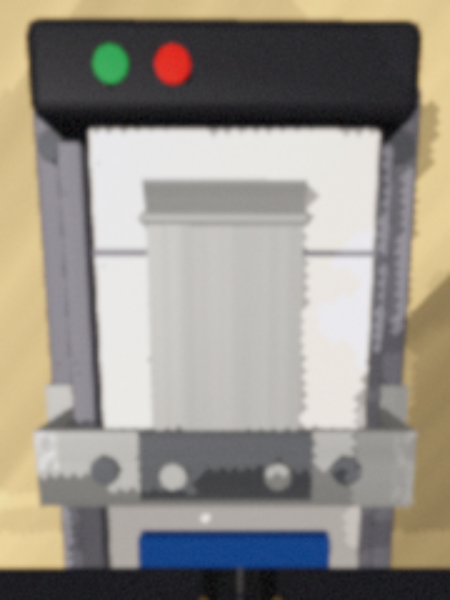

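Still home, about 10 N of forward push. I'll continue straight up out of contact.

jog_arm --rows '[{"dp": [0,0,-1],"turn": [0,0,0],"grip": 0},{"dp": [0,0,-2],"turn": [0,0,0],"grip": 0},{"dp": [0,0,-3],"turn": [0,0,0],"grip": 0},{"dp": [0,0,-5],"turn": [0,0,0],"grip": 0},{"dp": [-1,0,-10],"turn": [0,0,0],"grip": 0},{"dp": [-2,0,-25],"turn": [0,0,0],"grip": 0},{"dp": [-5,0,-60],"turn": [0,0,0],"grip": 0},{"dp": [-30,0,-100],"turn": [0,0,0],"grip": 0},{"dp": [-70,0,-130],"turn": [0,0,0],"grip": 0},{"dp": [-70,0,-130],"turn": [0,0,0],"grip": 0}]'

```text
time_s: 11.4
position: [0.5717, 0.0189, 0.1877]
tcp_rot: [[-0.642, 0.767, 0.016], [0.767, 0.642, -0.004], [-0.013, 0.01, -1.0]]
force: [1.1, -0.4, -0.2]
opening: 0.005
```

```bash
python3 go.py;python3 - <<'E'
from h import *
snap('wrist','w12');snap('scene','s12');snap('top','t12')
z=load('s12');cv2.imwrite('pics/s12c.png',cv2.resize(z['p'][190:290,340:480,::-1],None,fx=5.6,fy=5.6,interpolation=cv2.INTER_CUBIC))
E
```

```text
t 11.4 p [0.5717 0.0189 0.1877] yaw 129.93 zax [ 0.016  -0.0038 -0.9999] F [ 1.1 -0.4 -0.2] op 0.005 j [ -9.3  29.1  93.2  -0.1  56.8 -49.2]
```

View pics/s12c.png

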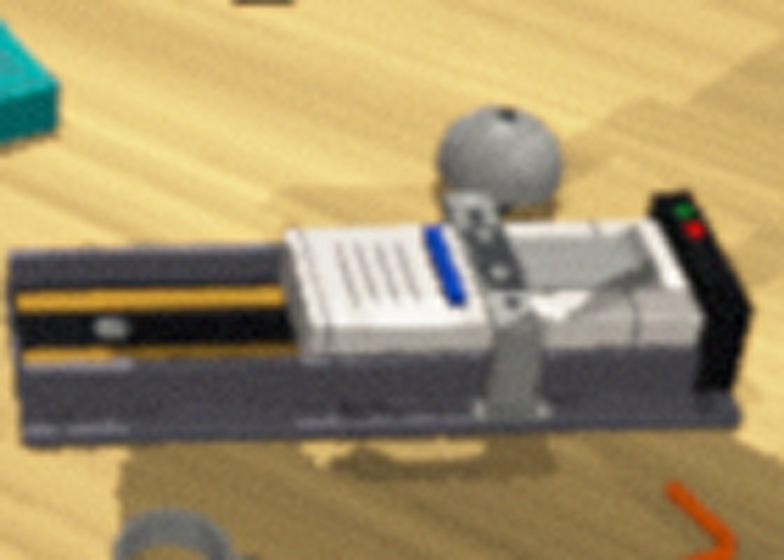

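View pics/w12.png

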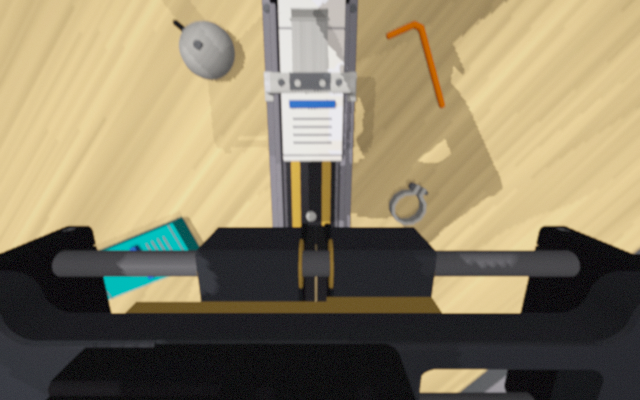

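```bash
python3 - <<'E'
from h import *
z=load('w12');P=pts(z);print('pad z',np.median(P[115:150,290:335,2]).round(4))
b=cv2.inRange(cv2.cvtColor(z['p'],cv2.COLOR_RGB2HSV),(105,110,40),(130,255,255));b[:,:280]=0;b[:,350:]=0;v,u=np.nonzero(b)
d=np.array([-.643,.766,0]);r=plane(z,u*1.,v*1.,.05).mean(0)
g=z['p'][150:175,295:330].mean((1,2));rr=150+np.argmin(np.diff(g));q=plane(z,315.,float(rr)+.5,.0435)
g=z['p'][60:105,272:350];e=plane(z,311.,94.,.0475)
print('ridge->rear',(r-q)@d,'bridge-rear',(e-q)@d,'bridge-ridge ctr',(e-r)@d, rr)
# bystanders before/after in top
a=load('top0')['p'].astype(int);t=load('t12')['p'].astype(int)
for n,(u0,u1,v0,v1) in dict(clamp=(230,262,150,175),key=(185,212,175,220),saddle=(405,475,155,265)).items():print(n,np.abs(a-t)[v0:v1,u0:u1].mean().round(1))
cv2.imwrite('pics/t12c.png',cv2.resize(load('t12')['p'][130:290,160:340,::-1],None,fx=4,fy=3.6))
E
```

```text
pad z 0.044
ridge->rear 0.058319305975728174 bridge-rear 0.0673302881425962 bridge-ridge ctr 0.009010982166868025 161
clamp 33.9
key 49.8
saddle 13.7
```

View pics/t12c.png

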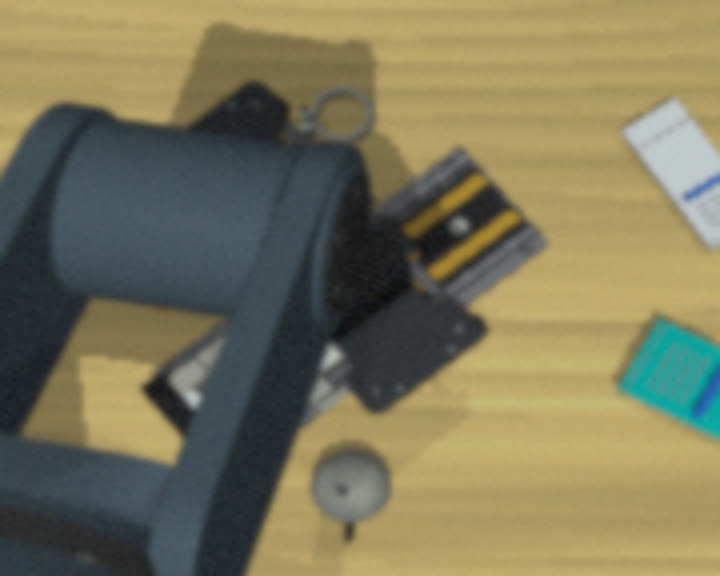

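```bash
python3 -c "
from rig import bot
print(bot.hand_in(), bot.read_state()['time_s'])"
```

```text
the job is handed in; nothing more can be done
the job is handed in; nothing more can be done
```

The white battery is charging: it is fully home against the black head, held by the strap and drag leaf, and the gripper is clear of everything. I handed it in at about 11.5 s of the 35 s allowed.

- **What I did:** I pressed the closed fingertips on the thumb pad behind the ridge until the rails were about 7 to 8 mm down. I slid the battery about 95 mm under the bridge and leaf until it stopped. At the stop, 4 mm more of commanded push moved it only 0.3 mm, and the push force rose to about 18 N. I then eased off to about 10 N of push, lifted straight up and backed away.
- **Position:** The bridge edge is 67.3 mm ahead of the battery's rear end, against 68 mm expected at home. The ridge's middle is 9.0 mm from the bridge, against about 11 mm expected, a 2 mm difference that is within the camera calibration.
- **Height:** The battery's top reads 44.0 mm; the same camera read 0.4 mm high at the start, so that is about 43.6 mm against the expected 43.5 mm. In the scene picture the nose meets the head and the leaf lies raised on the battery's top.
- **Bystanders:** The seat clamp, hex key and bell look unmoved in the last pictures. The arm never came near the saddle, but I did not look closely at it again. A before-and-after comparison of the top camera pictures told me nothing, because the arm and its shadow cover that area.
- **Small deviation:** During the push the tool leaned by about 0.5 to 1° and drifted about 2 to 3 mm sideways, still well within the ridge's width.

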